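# Load the objective carousel and index it one click

## Robot

A 6-joint arm with a two-finger parallel gripper is mounted at the origin on the work surface; the furniture and walls round the work are solid. World frame = base frame: x ahead of the robot, y to its left, z up, the work surface at z = 0. Lengths are in m, angles in rad, forces in N, time in s.
With the tool pointing down it reaches from about 0.3 to 0.825 m from the base axis. Payload 5.4 kg.
Tool frame: the origin (TCP) lies at the very end of the fingers, on their centre line; the grasp point (between the pads) lies 19 mm behind it; z points along the fingers, y is the line along which they close (so a half turn about z gives the same grasp; the last joint's range is limited). The gripper opens to 92 mm and grips with 3 to 60 N. Pads are 20 mm wide; open, the fingers measure 128 mm over their backs; the gripper's body (75 mm by 189 mm) begins 69 mm behind the grasp point.
Start: joints at [-1.512, 0.158, 1.597, -0, 1.386, -0.21], TCP at [0.153, -0.554, 0.215] pointing down, gripper open.
Joint ranges: [-2.91, 2.91], [-0.94, 2.29], [0.18, 2.7], [-1.29, 4.43], [0.17, 2.64], [-3, 3]. Speed limits (rad/s): [2.57, 2.57, 3.14, 3.14, 3.14, 3.14].

## Interface

Orientations are given as a rotation vector (axis times angle).
In Python, from workcell import bot gives the robot as it stands. Calls block until the motion is done:
- bot.goto(position, orientation): joint-space move of the TCP to a pose.
- bot.line_to(position, rot=None, max_speed=0.15): straight line of the TCP; rot=None keeps the orientation; max_speed is the mean speed in m/s.
- bot.set_joints(angles): joint-space move.
- bot.set_gripper(opening, newtons=None): opening from 0.0 (shut) to 1.0 (fully open); newtons is the grip in N (None keeps the last); returns when the fingers have stopped.
- bot.hold(seconds).
- bot.inverse_kinematics(position, orientation): joint angles nearest the present ones, or None.
- bot.read_camera(name): name is "scene" or "top"; returns a dict with "pixels" (400x640x3 uint8, blue, green, red), "fx", "fy", "cx", "cy" (pixels), "k1" (the pictures are not rectified: a ray, as slopes to the right and down, at radius r is drawn at 1 + k1 r^2 times it, then the intrinsics apply), "R" (3x3) and "t" (3): a world point X has camera coordinates R X + t. Camera axes: x right, y down, z forward; pixel columns grow to the right and rows downward; lengths in m; the calibration is good to about 2 mm. A picture is of the moment at which its call begins. There is no depth.
A pose or a line that the arm cannot do raises bot.MotionError and nothing moves.
- bot.job_done(): hands the job in; it is judged then, once.
Readings, each from a call of its own:
- bot.current_clock(): time.
- bot.current_joints(): joint angles.
- bot.current_joint_vel(): joint speeds.
- bot.current_effort(): joint torques, N m.
- bot.current_ee_pos(): TCP position.
- bot.current_tool_rot(): TCP orientation.
- bot.current_contact_force(): force on the tool from outside, world axes, zero at the start.
- bot.current_ft_torque(): the same for the moment, N m.
- bot.current_opening(): opening from 0.0 (shut) to 1.0 (fully open).
- bot.current_grip_force(): force on a finger pad.
Only numpy, scipy, OpenCV 4.12 (cv2) and the standard library are available. Lean on these libraries where they do the work, as an engineer would, in place of code of your own. Each camera call takes 0.05 s, during which the arm holds its last target. There are 200 camera calls.

## Task

Take the taller of the two loose white microscope objectives and put it upright, thread down, into the empty pocket of the carousel that stands at the steel pointer; press it past the spring clips until it bears firmly on the stop inside the pocket, leaning on it with about 15 N for a moment and never more than 25 N. Then let go of it, turn the carousel by its tall finger post exactly one click clockwise as seen from above, and let go. Leave the other loose things where they stand.

Things in the scene. Friction and masses are not known exactly. Their poses are not given: they have to be found in the camera images.
- objective_tall: the objective to load: white, round, 56 mm tall, standing on its thread, about 0.11 kg. Origin at the centre of its underside, z up. Foot 20 mm in diameter to 4 mm height, cone, knurl 23.6 mm in diameter from 5.5 to 20 mm height; then tapering to 22.4 mm at 35, 20 mm at 45 and a 7 mm nose at 56. Hold it with the fingertips about 19 mm above its underside: they must stay above the pocket rim.
- objective_short: a bystander: the other loose white objective, of the same diameter but only 48 mm tall. Origin at the centre of its underside.
- coverslip_box_b: a bystander: clear plastic box 30 x 30 x 14 mm. Origin at the centre of its underside.
- dropper: a bystander: brown dropper bottle, 25 mm in diameter, 70 mm tall. Origin at the centre of its underside.
- carousel: fixed base of the carousel, a grey round foot under a horizontal aluminium wheel 190 mm in diameter, plate top 34 mm above the table. Origin on the vertical turning axis at table height. The wheel carries six round pockets (outside 35 mm, rims 58 mm above the table) every 60 degrees at 58 mm from the axis; two away from the pointer are shut by black plugs (tops 72 mm above the table).
- pocket (a point): centre of the rim of the pocket to load, which starts at the pointer; it turns with the wheel. Bore 25.6 mm across its flats. Its bottom is a rigid adjustable stop disc on which the foot must bear; it is set anywhere from 11 to 16 mm below the rim and is not measured: find it by feel (force rises there by about 7 to 15 N per mm).
- post (a point): centre of the top of the finger post on the wheel: an upright steel pin 11 mm in diameter, 50 mm tall above the plate (its top 84 mm above the table), 80 mm from the axis, 30 degrees counterclockwise (seen from above) of the pocket to load. It turns with the wheel.
- wheel (a joint): angle of the wheel in rad: 0 at the start, grows clockwise seen from above. It rests in a click every 1.047 rad and draws itself into the nearest one when free; between clicks it resists with up to 0.5 N m (about 6 N at the post), and past the midpoint it pulls on to the next click.
- pointer (a point): tip of the steel pointer that sticks out of the fixed foot, 118 mm from the axis and 34 mm above the table; it marks the loading place
- clips (a point): point on the pocket's axis 5.5 mm below the rim, between two small spring clips inside the pocket. They resist the entering knurl with up to about 5 N, from 6 to 11 mm of depth, and then hold the objective lightly by friction, so its weight alone does not seat it.
Not all that is in view belongs to the job. What is shaped like the objective_tall but green, pink or red is not meant.

How it is judged:
By the outcome, as a careful person would: the job done as asked, in the order asked, and still so for the second after the job is handed in, with the robot touching nothing.
It also fails if it takes over 72 s, if anything falls off the work surface, if the arm or the gripper's body presses on something with over 40 N, if the wrist force passes 120 N, or if a joint passes its speed limit or range.

## Working session

There is one attempt and no reset: what is moved stays moved. The work goes in short steps, each a Python script; the robot and the scene stay as the last script left them, time stands still between calls to the robot, and variables do not carry over. Pictures are saved under pics/ and viewed, at most 10 in all, crops included, and the job is handed in when it is done.

```bash
ls; mkdir -p pics
python3 - <<'E'
from workcell import bot
import cv2
for n in("scene","top"):
    c=bot.read_camera(n);cv2.imwrite(f"pics/{n}0.png",c["pixels"])
    print(n,c["fx"],c["fy"],c["cx"],c["cy"],c["k1"],c["R"],c["t"])
print(bot.current_clock(),bot.current_tool_rot(),bot.current_contact_force())
E
```

```text
pics
scene 378.0471779746472 378.0471779746472 318.4533090727524 196.57817744526827 -0.034801833546154376 [[-0.73511957 -0.67782366  0.01242194]
 [-0.39046466  0.40834941 -0.82509885]
 [ 0.55419902 -0.61139664 -0.56485183]] [0.31733048 0.34173659 0.49685957]
top 390.66987376599326 390.66987376599326 319.51362211625127 191.0736202719551 0.007289630949425612 [[-0.00637564 -0.99973102 -0.02229878]
 [-0.99859697  0.0075375  -0.0524145 ]
 [ 0.05256848  0.02193332 -0.99837642]] [-0.12324649  0.57775881  1.03950237]
0.1 [-3.11161946e+00 -4.20793885e-01 -1.49886375e-04] [0.18151082 0.4646191  0.16898208]
```

View pics/scene0.png

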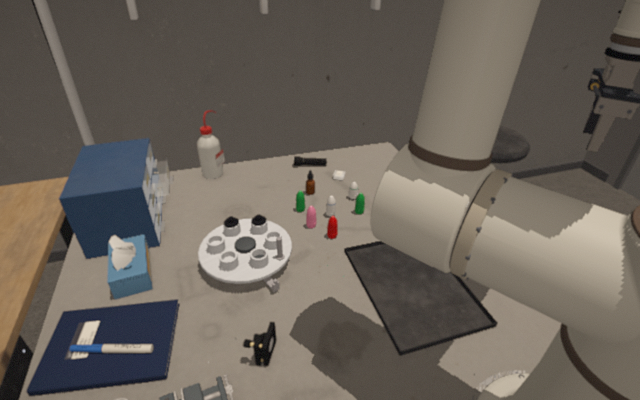

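View pics/top0.png

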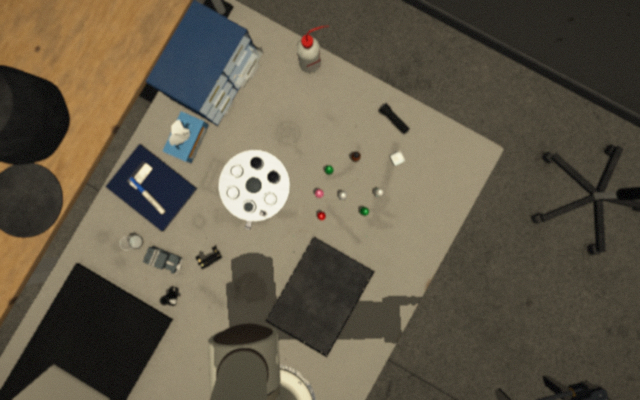

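Candidates, scene / top pixel: white A (331,206)/(342,194), white B (353,190)/(378,191). Green (301,201) and (360,204), pink (311,217) and red (333,228) are excluded by colour. The carousel is at top (254,185), with its pointer at about (249,224). Next I measure the heights of A and B.

```bash
cat > h.py <<'E'
from workcell import bot
import cv2, numpy as np
def K(c): return np.array([[c["fx"],0,c["cx"]],[0,c["fy"],c["cy"]],[0,0,1.]])
def dist(c): return np.array([c["k1"],0,0,0,0.])
def ray(c,p):
    s=cv2.undistortPoints(np.array([[p]],float),K(c),dist(c))[0,0]
    d=c["R"].T@np.array([*s,1]); o=-c["R"].T@c["t"]; return o,d
def onz(c,p,z):
    o,d=ray(c,p); return o+d*(z-o[2])/d[2]
def proj(c,X):
    return cv2.projectPoints(np.array([X],float),cv2.Rodrigues(c["R"])[0],c["t"],K(c),dist(c))[0][0,0]
def tri(c1,p1,c2,p2):
    o1,d1=ray(c1,p1);o2,d2=ray(c2,p2)
    A=np.stack([d1,-d2],1);s=np.linalg.lstsq(A,o2-o1,rcond=None)[0]
    a,b=o1+d1*s[0],o2+d2*s[1];return (a+b)/2,np.linalg.norm(a-b)
E
python3 - <<'E'
from h import *
S=bot.read_camera("scene");T=bot.read_camera("top")
def blobs(c,x0,y0,x1,y1,th):
    hsv=cv2.cvtColor(c["pixels"],cv2.COLOR_BGR2HSV)[y0:y1,x0:x1]
    m=((hsv[...,2]>th)&(hsv[...,1]<60)).astype(np.uint8)
    n,l,s,ce=cv2.connectedComponentsWithStats(m)
    return [(s[i,0]+x0,s[i,1]+y0,s[i,2],s[i,3],s[i,4],(ce[i]+[x0,y0]).round(1)) for i in range(1,n) if s[i,4]>8]
for b in blobs(S,290,170,375,245,150):print("S",b)
for b in blobs(T,300,140,420,230,150):print("T",b)
for b in blobs(T,205,135,300,235,150):print("Tcar",b)
a=cv2.resize(S["pixels"][165:245,285:375],None,fx=6,fy=6,interpolation=2)[:480]
b=cv2.resize(T["pixels"][140:236,212:292],None,fx=5,fy=5,interpolation=2)
b2=np.zeros((480,b.shape[1],3),np.uint8);b2[:b.shape[0]]=b
im=np.hstack([a[:, :400],b2]); cv2.imwrite("pics/crop1.png",cv2.convertScaleAbs(im,alpha=1.3))
s=cv2.resize(S["pixels"][205:300,190:300],None,fx=7,fy=6,interpolation=2);cv2.imwrite("pics/car1.png",s)
E
```

```text
S (np.int32(290), np.int32(170), np.int32(85), np.int32(75), np.int32(4061), array([331.7, 206.7]))
S (np.int32(305), np.int32(196), np.int32(8), np.int32(14), np.int32(50), array([307.5, 201.6]))
T (np.int32(307), np.int32(140), np.int32(7), np.int32(4), np.int32(10), array([310.4, 141.7]))
T (np.int32(335), np.int32(141), np.int32(6), np.int32(5), np.int32(11), array([337.8, 143.5]))
T (np.int32(317), np.int32(145), np.int32(7), np.int32(5), np.int32(10), array([320.8, 147. ]))
T (np.int32(412), np.int32(145), np.int32(8), np.int32(9), np.int32(18), array([414.9, 149.4]))
T (np.int32(301), np.int32(146), np.int32(7), np.int32(5), np.int32(11), array([303.9, 148.4]))
T (np.int32(309), np.int32(147), np.int32(7), np.int32(7), np.int32(14), array([312.7, 149.4]))
T (np.int32(405), np.int32(146), np.int32(8), np.int32(6), np.int32(18), array([408.4, 149.2]))
T (np.int32(313), np.int32(148), np.int32(11), np.int32(10), np.int32(26), array([317.8, 152.9]))
T (np.int32(366), np.int32(149), np.int32(6), np.int32(5), np.int32(9), array([368.2, 150.1]))
T (np.int32(391), np.int32(149), np.in
[... 4211 characters left out ...]
.8]))
Tcar (np.int32(295), np.int32(159), np.int32(5), np.int32(7), np.int32(9), array([296.8, 161.4]))
Tcar (np.int32(293), np.int32(167), np.int32(5), np.int32(8), np.int32(17), array([294.5, 171. ]))
Tcar (np.int32(272), np.int32(222), np.int32(7), np.int32(4), np.int32(12), array([275.2, 223.3]))
Tcar (np.int32(281), np.int32(221), np.int32(7), np.int32(5), np.int32(11), array([283.7, 223.5]))
Tcar (np.int32(216), np.int32(226), np.int32(10), np.int32(8), np.int32(24), array([221.1, 229.5]))
Tcar (np.int32(267), np.int32(225), np.int32(11), np.int32(10), np.int32(31), array([271.3, 230.7]))
Tcar (np.int32(245), np.int32(228), np.int32(4), np.int32(5), np.int32(12), array([246.7, 229.4]))
```

View pics/crop1.png

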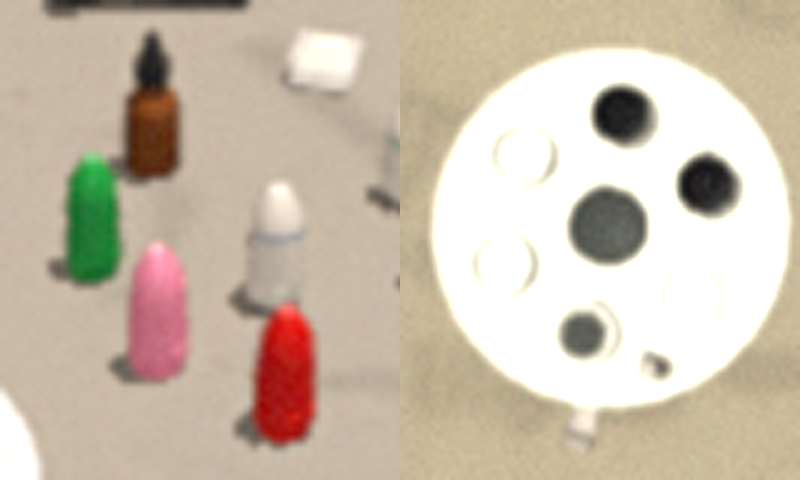

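View pics/car1.png

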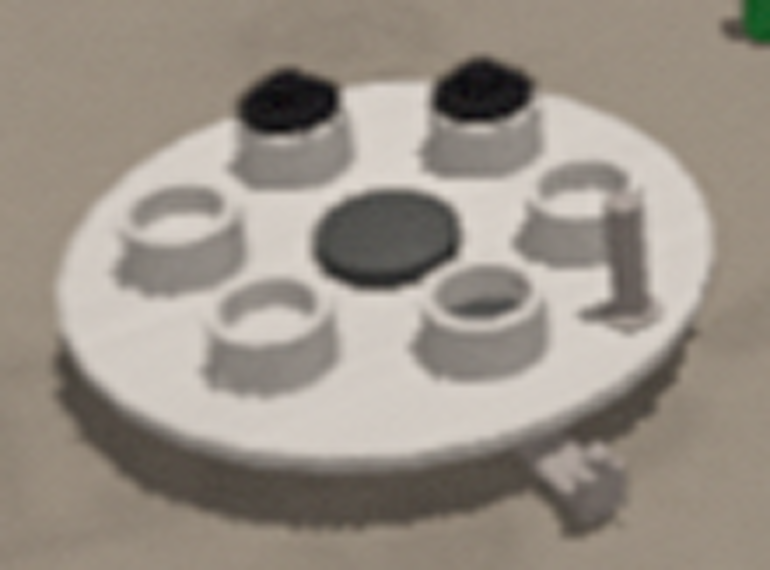

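The scene shows white A with its nose at about (332,195) and foot at (330,216). B falls outside the crop. The carousel crop shows the pocket to load with a dark stop at top (248.4,206.6), in line with the pointer. The post is at top (263.4,213) and scene (279,238). The plugs are at top (256,162.6) and (273.6,177).

```bash
cat > m.py <<'E'
from h import *
from scipy.optimize import least_squares
def mean(n,k=4):
    c=bot.read_camera(n); a=[c["pixels"].astype(float)]+[bot.read_camera(n)["pixels"].astype(float) for _ in range(k-1)]
    c["pixels"]=np.mean(a,0).astype(np.uint8); return c
def comp(m,p,off=(0,0)):
    n,l,s,ce=cv2.connectedComponentsWithStats(m.astype(np.uint8))
    ok=[i for i in range(1,n) if s[i,4]>6]
    i=min(ok,key=lambda i:np.hypot(*(ce[i]-p))); return ce[i],s[i],(l==i)
E
python3 - <<'E'
from m import *
S=mean("scene");T=mean("top");np.save("S.npy",S,allow_pickle=True);np.save("T.npy",T,allow_pickle=True)
gT=T["pixels"].max(2).astype(int);gS=S["pixels"].max(2).astype(int)
bT=cv2.medianBlur(T["pixels"].max(2),31).astype(int);bS=cv2.medianBlur(S["pixels"].max(2),31).astype(int)
print("table",bT[190,360],bS[206,340],bS[190,362])
dark=[comp(gT<70,p)[0] for p in[(256,162.6),(273.6,177)]]; darkS=[comp(gS<60,p)[0] for p in[(231.5,221.5),(259,220)]]
print("plugs",dark,darkS)
wT=comp(gT>190,(254,185)); cn=max(cv2.findContours(wT[2].astype(np.uint8),0,1)[0],key=len)
print("wheel ellipse",cv2.fitEllipse(cv2.convexHull(cn)))
print("stopdark",comp(gT<120,(248.4,206.6))[:2])
sat=S["pixels"].max(2).astype(int)-S["pixels"].min(2)
for p in[(342,194),(378,191)]:
    ce,st,_=comp((gT-bT>12),p);print("T",p,ce,st)
for p in[(331,206),(353,190)]:
    ce,st,_=comp((gS-bS>12),p);print("S",p,ce,st)
a=cv2.resize(S["pixels"][175:225,320:366],None,fx=10,fy=10,interpolation=2)
b=cv2.resize(T["pixels"][180:210,330:390],None,fx=5,fy=5,interpolation=2)
im=np.zeros((500,770,3),np.uint8);im[:500,:460]=a;im[:150,470:770]=b
cv2.imwrite("pics/crop2.png",im)
E
```

```text
table 155 153 154
plugs [array([255.7037037 , 162.34567901]), array([272.75609756, 176.5       ])] [array([230.82178218, 221.82178218]), array([258.24742268, 219.94845361])]
wheel ellipse ((253.6929931640625, 185.66732788085938), (70.7443618774414, 73.47526550292969), 11.698740005493164)
stopdark (array([248.25925926, 206.53703704]), array([245, 203,   8,   8,  54], dtype=int32))
T (342, 194) [343. 195.] [341 193   5   5  21]
T (378, 191) [380.03571429 192.10714286] [378 189   5   7  28]
S (331, 206) [331.56410256 198.58974359] [329 195   6   8  39]
S (353, 190) [354.1 184.4] [352 181   6   7  30]
```

View pics/crop2.png

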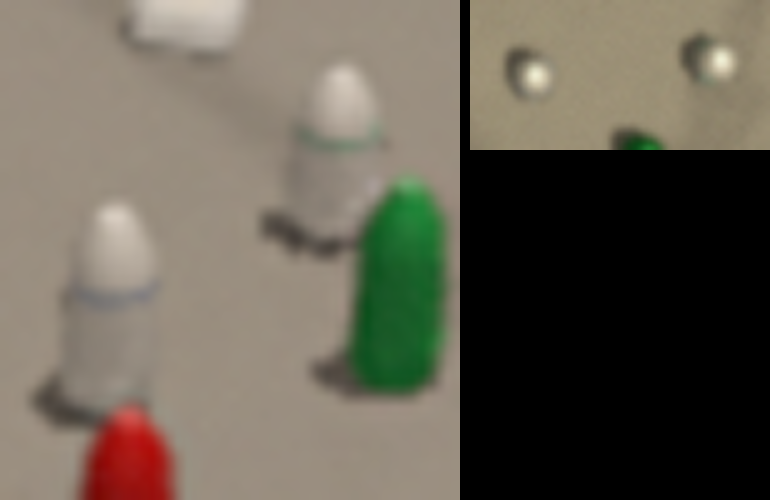

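White A (blue ring) is about 21.8 px tall against 18.3 px for B. That ratio of 0.84 equals 48/56, so A is the tall one. The red decoy stands in front of A and the pink one to its left. Next I compute poses.

Run:
```python
from m import *
S=np.load("S.npy",allow_pickle=True).item();T=np.load("T.npy",allow_pickle=True).item()
print("topcam",-T["R"].T@T["t"],"scene",-S["R"].T@S["t"])
a=onz(T,(343,194.8),.047);print("A top-based",a, "foot/nose in S",proj(S,[a[0],a[1],0]),proj(S,[a[0],a[1],.056]))
t,e=tri(S,(331.5,195.6),T,(343,194.8));print("tri nose",t,e)
b=onz(T,(380,191.8),.04);print("B",b,proj(S,[b[0],b[1],.048]),"nose px 354,181.5")
def pt(v,r,ang,z): return [v[0]+r*np.cos(v[2]+ang),v[1]+r*np.sin(v[2]+ang),z]
d=np.radians
feats=[(T,(255.7,162.35),.058,d(180),.072),(T,(272.76,176.5),.058,d(120),.072),(S,(230.8,221.8),.058,d(180),.072),(S,(258.2,219.95),.058,d(120),.072),
 (T,(253.7,185.7),0,0,.034),(S,(278.9,238.0),.08,d(30),.084),(T,(248.4,228),.118,0,.034)]
def res(v,f=feats): return np.concatenate([proj(c,pt(v,r,an,z))-p for c,p,r,an,z in f])
w=onz(T,(253.7,185.7),.034)
for f in(feats,[x for x in feats if x[0] is T]):
    s=least_squares(res,[w[0],w[1],-np.pi/2],kwargs=dict(f=f),loss="soft_l1");print(s.x,res(s.x,f).reshape(-1,2).round(1).tolist())
    print("pocket",pt(s.x,.058,0,.058),"post",pt(s.x,.08,d(30),.084),proj(T,pt(s.x,.058,0,.044)))
for n,px,z in(("green1",(329,170),.05),("green2",(364,211),.05),("pink",(319,192),.05),("red",(321,215),.05),("dropper",(355,156),.06)):print(n,onz(T,px,z).round(3))
```

```text
topcam [ 0.52151737 -0.15036794  1.06534935] scene [0.09135282 0.37932444 0.55867664]
A top-based [ 0.56495114 -0.18915376  0.047     ] foot/nose in S [330.80157507 214.50727762] [331.53359723 195.60421687]
tri nose [ 0.56461275 -0.18874673  0.05636695] 0.00015827700651837058
B [ 0.57240502 -0.2862842   0.04      ] [354.27610106 181.54205847] nose px 354,181.5
[ 0.59188722  0.04702544 -3.30774037] [[-1.0, -0.1], [-0.7, -0.0], [-0.0, -4.2], [0.4, -4.3], [-0.0, -0.2], [0.7, -0.6], [-2.2, 1.6]]
pocket [np.float64(0.5346859310033892), np.float64(0.05661772842485429), 0.058] post [np.float64(0.5169438874734471), np.float64(0.01903443234452029), 0.084] [249.26982659 207.06521197]
[ 0.59205509  0.04446154 -3.29263167] [[-0.4, -0.2], [0.2, -0.4], [1.0, -0.2], [-0.6, 1.6]]
pocket [np.float64(0.5347154037616394), np.float64(0.05318853054077071), 0.058] post [np.float64(0.5175431982397672), np.float64(0.015341475035817741), 0.084] [250.57247743 207.04514537]
green1 [ 0.63  -0.153  0.05 ]
green2 [ 0.522 -0.243  0.05 ]
pink [ 0.573 -0.127  0.05 ]
red [ 0.513 -0.132  0.05 ]
dropper [ 0.665 -0.221  0.06 ]
```

Run:
```python
from m import *
S=np.load("S.npy",allow_pickle=True).item();T=np.load("T.npy",allow_pickle=True).item()
d=np.radians
def pt(v,r,ang,z): return [v[0]+r*np.cos(v[2]+ang),v[1]+r*np.sin(v[2]+ang),v[3] if z is None else z]
c7=lambda x,y:(190+x/7-.43,205+y/6-.42)
c5=lambda x,y:(212+(x-400)/5-.4,140+y/5-.4)
feats=[(T,(255.7,162.35),.058,d(180),None),(T,(272.76,176.5),.058,d(120),None),(S,(230.8,221.8),.058,d(180),None),(S,(258.2,219.95),.058,d(120),None),
 (T,(253.7,185.7),0,0,.034),(S,c7(622,198),.08,d(30),.084),
 (S,c7(486,292),.058,0,.058),(S,c7(270,305),.058,d(-60),.058),(S,c7(180,214),.058,d(-120),.058),(S,c7(583,188),.058,d(60),.058),
 (T,c5(503,264),.058,d(-60),.058),(T,c5(524,156),.058,d(-120),.058)]
def res(v,f=feats): return np.concatenate([proj(c,pt(v,r,an,z))-p for c,p,r,an,z in f])
for f in(feats,[x for x in feats if x[0] is T],[x for x in feats if x[0] is S]):
    s=least_squares(res,[.592,.045,-3.3,.065],kwargs=dict(f=f),loss="soft_l1");print(s.x,res(s.x,f).reshape(-1,2).round(1).tolist())
    print("pocket",pt(s.x,.058,0,.058),"post",pt(s.x,.08,d(30),.084))
R=lambda yaw:cv2.Rodrigues(cv2.Rodrigues(np.array([0,0,yaw]))[0]@np.diag([1.,-1,-1]))[0].ravel()
for yaw in np.radians([-60,-30,0,30,60,90]):
    print(np.degrees(yaw),[None if q is None else q.round(2).tolist() for q in (bot.inverse_kinematics(p,R(yaw)) for p in([.5645,-.1888,.02],[.535,.055,.06]))])
```

```text
[ 0.59255214  0.04764903 -3.31355237  0.06058517] [[-0.3, 0.2], [-0.3, 0.2], [0.3, 0.0], [0.5, -0.0], [-0.2, -0.4], [0.6, 0.0], [-0.1, -0.3], [0.1, -0.1], [-0.1, -1.0], [0.3, -0.9], [-1.4, 0.1], [-1.7, -0.3]]
pocket [np.float64(0.5354075661897361), np.float64(0.05757360762575106), 0.058] post [np.float64(0.5174473893605986), np.float64(0.020094062522501437), 0.084]
[ 0.59166427  0.04459281 -3.3261288   0.07707422] [[-0.1, -0.2], [0.1, 0.3], [0.9, -0.1], [-0.4, 0.2], [-0.4, -0.1]]
pocket [np.float64(0.5346490284288336), np.float64(0.05523526171390417), 0.058] post [np.float64(0.5162189256349383), np.float64(0.017984549453776002), 0.084]
[ 0.59182947  0.04878613 -3.30798893  0.06158985] [[-0.1, 0.1], [0.1, -0.1], [0.5, 0.3], [-0.2, 0.1], [-0.0, 0.4], [-0.4, -0.5], [0.1, -0.6]]
pocket [np.float64(0.5346305646586864), np.float64(0.058392643717978136), 0.058] post [np.float64(0.5168791799033963), np.float64(0.020813758793727655), 0.084]
-59.99999999999999 [[-0.53, 0.43, 1.68, 0.0, 1.03, 2.09], [-0.12, 0.24, 1.83, 0.0, 1.07, 2.5]]
-29.999999999999996 [[-0.53, 0.43, 1.68, -0.0, 1.03, 1.57], [-0.12, 0.24, 1.83, -0.0, 1.07, 1.97]]
0.0 [[-0.53, 0.43, 1.68, -0.0, 1.03, 1.05], [-0.12, 0.24, 1.83, -0.0, 1.07, 1.45]]
29.999999999999996 [[-0.53, 0.43, 1.68, -0.0, 1.03, 0.52], [-0.12, 0.24, 1.83, -0.0, 1.07, 0.92]]
59.99999999999999 [[-0.53, 0.43, 1.68, 0.0, 1.03, -0.0], [-0.12, 0.24, 1.83, 0.0, 1.07, 0.4]]
90.0 [[-0.53, 0.43, 1.68, -0.0, 1.03, -0.53], [-0.12, 0.24, 1.83, -0.0, 1.07, -0.12]]
```

```bash
cat >> m.py <<'E'
R=lambda deg:cv2.Rodrigues(cv2.Rodrigues(np.array([0,0,np.radians(deg)]))[0]@np.diag([1.,-1,-1]))[0].ravel()
YAW=64
A=np.array([.5645,-.1888])
P=np.array([.535,.0572])
def st(m=""): print(m,round(bot.current_clock(),2),bot.current_ee_pos().round(4),bot.current_contact_force().round(2),"op",round(bot.current_opening()*92,1),"grip",round(float(np.max(bot.current_grip_force())),1))
E
python3 - <<'E'
from m import *
bot.set_gripper(.5,15)
bot.goto([*A,.13],R(YAW)); st()
bot.line_to([*A,.019],max_speed=.1); st("down")
bot.set_gripper(0,20); st("closed")
bot.line_to([*A,.13],max_speed=.15); st("up")
bot.goto([*P,.13],R(YAW)); st("over")
S=mean("scene",2);T=mean("top",2)
a=cv2.resize(S["pixels"][160:290,190:320],None,fx=4,fy=4,interpolation=2)
b=cv2.resize(T["pixels"][150:240,210:280],None,fx=4,fy=4,interpolation=2)
im=np.zeros((520,800,3),np.uint8);im[:,:520]=a;im[:360,520:800]=b;cv2.imwrite("pics/over.png",im)
E
```

```text
3.42 [ 0.5643 -0.1899  0.1302] [ 0.39 -0.4  -0.51] op 46.2 grip 0.0
down 4.67 [ 0.5652 -0.1892  0.0199] [-0.27 -0.09 -0.18] op 46.3 grip 0.0
closed 5.17 [ 0.5647 -0.1889  0.0193] [ 0.72 -0.5   1.86] op 21.0 grip 20.0
up 6.06 [ 0.5637 -0.1884  0.1286] [-0.09 -0.02 -1.3 ] op 21.3 grip 20.0
over 7.03 [0.5353 0.0563 0.1298] [-0.66 -0.11 -0.16] op 21.0 grip 20.0
```

View pics/over.png

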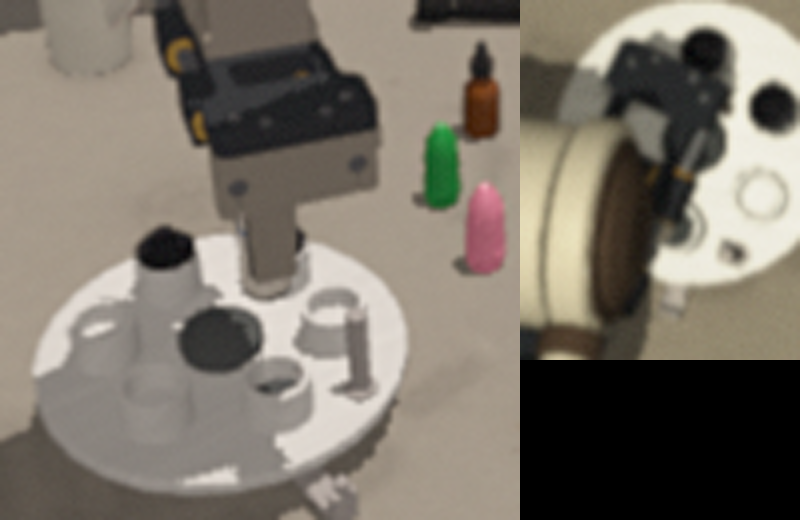

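The tall objective is held. The finger hangs above the pocket, which is at crop (280,380). I'll lower it to 5 mm above the rim and check from there.

Run:
```python
from m import *
bot.line_to([*P,.082],max_speed=.1); bot.hold(.2); st("near")
S=mean("scene",6);np.save("S2.npy",S,allow_pickle=True)
a=cv2.resize(S["pixels"][225:275,235:295],None,fx=12,fy=12,interpolation=2);cv2.imwrite("pics/near.png",a)
e=bot.current_ee_pos()
for n,p in(("foot c",[e[0],e[1],e[2]-.0193]),("rim c",[*P,.058]),("tip c",e)):print(n,(proj(S,p)-[235,225]+.46)*12)
# pixel per mm
b=proj(S,[*P,.058]);print((proj(S,[P[0]+.001,P[1],.058])-b)*12,(proj(S,[P[0],P[1]+.001,.058])-b)*12,(proj(S,[*P,.059])-b)*12)
```

```text
near 8.07 [0.5357 0.0571 0.0829] [ 0.42  0.73 -1.47] op 21.3 grip 20.0
foot c [292.74936469 318.05144816]
rim c [295.34175981 340.6873578 ]
tip c [283.21954399 226.8533528 ]
[-4.03966414 -2.95344274] [-4.82091259  3.10836478] [-0.48351218 -4.62090989]
```

View pics/near.png

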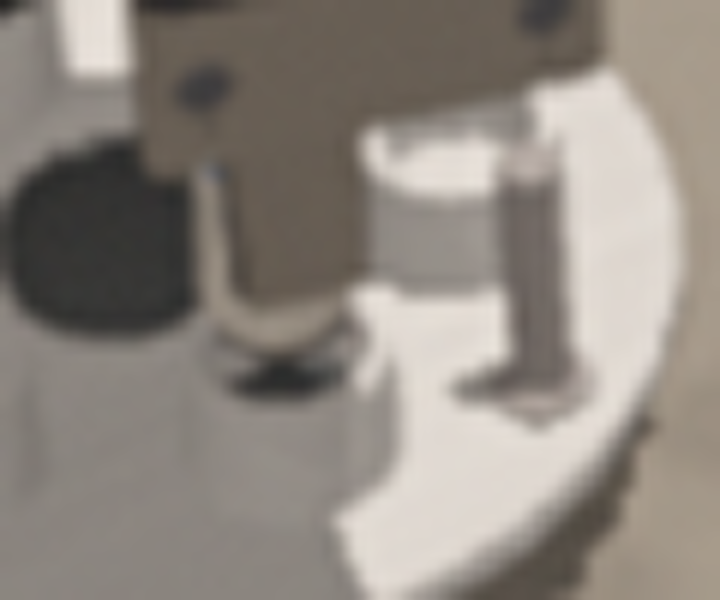

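The foot arc is at crop (275,350) and the pocket's outer sides are at x≈193 and 395, so the foot looks about 18 px (3 mm) left of the pocket centre. I'll check the edges in an enhanced crop.

Run:
```python
from m import *
S=np.load("S2.npy",allow_pickle=True).item()
g=S["pixels"][240:272,245:277]
a=cv2.resize(g,None,fx=18,fy=18,interpolation=2)
lab=cv2.cvtColor(a,cv2.COLOR_BGR2LAB);lab[...,0]=cv2.createCLAHE(4,(3,3)).apply(lab[...,0]);a=cv2.cvtColor(lab,cv2.COLOR_LAB2BGR)
for i in range(0,576,72):cv2.putText(a,str(245+i//18),(i,10),0,.35,(0,0,255));cv2.putText(a,str(240+i//18),(0,i+10),0,.35,(0,0,255))
cv2.imwrite("pics/enh.png",a)
gg=S["pixels"].max(2)
for r in range(248,268,1):print(r,gg[r,246:274])
```

```text
248 [ 55  54  55  53  60 102 143 142  96  84  99 100 100 100  99 100 101 107
 125 150 165 161 144 141 143 144 145 147]
249 [ 55  57  55  51  54  93 141 146 115  93  97 100 103 104 107 112 117 130
 175 211 221 214 181 166 169 170 172 173]
250 [ 55  54  53  50  58  97 138 151 142 125 112 115 121 126 130 137 136 137
 175 217 228 226 219 218 219 220 221 221]
251 [ 53  52  54  65  92 127 141 144 148 145 139 143 145 146 145 144 130 114
 149 197 222 226 226 226 228 228 227 227]
252 [ 66  74  86 104 123 136 132 122 136 147 150 154 151 147 142 128 107 105
 128 168 216 224 226 226 226 225 223 223]
253 [109 121 132 138 138 135 124 109 111 123 134 139 136 126 116 105 110 133
 140 161 211 217 224 225 223 222 223 223]
254 [138 140 143 141 140 132 126 125 121 112  99  93  89  86  93 103 117 136
 146 178 212 207 220 224 223 223 224 226]
255 [142 141 140 137 139 133 127 129 129 121  93  63  52  61  81  90  95 110
 156 201 208 184 212 224 224 226 226 221]
256 [140 140 138 139 138 138 130 119 101  80  61  47  46  47  52  63  80 105
 169 209 190 166 203 223 226 225 212 179]
257 [138 139 139 138 136 139 
[... 579 characters left out ...]
140 138 134 136 141 143 145 146 148 148 146 145 144 143 141 142
 152 153 149 156 194 220 224 224 224 224]
263 [139 140 140 138 136 138 141 143 145 146 148 148 148 147 145 143 141 143
 151 152 149 165 205 223 225 224 224 224]
264 [139 138 139 139 138 139 141 142 144 146 147 147 148 148 148 146 144 144
 150 149 154 185 218 225 225 224 223 224]
265 [138 139 139 139 139 140 141 144 145 146 147 147 147 147 147 146 144 143
 150 160 181 208 224 225 224 223 223 223]
266 [138 139 140 141 140 139 140 144 146 146 146 147 147 146 146 143 140 145
 165 193 215 223 224 224 223 223 223 223]
267 [140 140 140 141 140 139 139 143 145 145 147 147 146 147 146 143 147 173
 201 219 225 225 223 223 223 223 223 222]
```

View pics/enh.png

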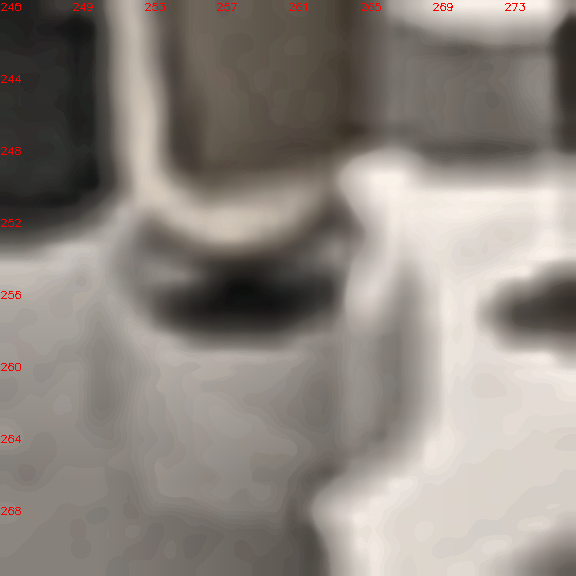

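```bash
cat >> m.py <<'E'
def F(n=6):
    f=[]
    for _ in range(n): f.append(bot.current_contact_force()); bot.hold(.02)
    return np.mean(f,0)
E
python3 - <<'E'
from m import *
p=np.array([.5335,.0572]); bot.line_to([*p,.082],max_speed=.05); f0=F(10); print("f0",f0.round(2))
z=.082
while z>.0725:
    z-=.001; bot.line_to([*p,z],max_speed=.03); f=F(4)-f0; print(round(z,4),bot.current_ee_pos().round(4),f.round(2))
    if np.linalg.norm(f)>4: print("stop");break
st()
E
```

```text
f0 [ 0.32  0.06 -1.33]
0.081 [0.5335 0.0572 0.0809] [-0.24 -0.03  0.23]
0.08 [0.5335 0.0572 0.08  ] [-0.51  0.16  0.2 ]
0.079 [0.5335 0.0572 0.079 ] [-0.23 -0.11  0.22]
0.078 [0.5335 0.0572 0.078 ] [-0.71 -0.12  0.14]
0.077 [0.5335 0.0572 0.077 ] [-0.37 -0.05  0.58]
0.076 [0.5335 0.0572 0.076 ] [-0.16 -0.2   0.82]
0.075 [0.5335 0.0572 0.075 ] [-0.05 -0.27  0.38]
0.074 [0.5335 0.0572 0.074 ] [-0.27 -0.24  0.07]
0.073 [0.5335 0.0572 0.073 ] [-0.26 -0.21 -0.1 ]
0.072 [0.5335 0.0572 0.072 ] [-0.21 -0.31  0.17]
 11.95 [0.5335 0.0572 0.072 ] [-0.15 -0.3  -0.06] op 21.5 grip 20.0
```

Run:
```python
from m import *
p=np.array([.5335,.0572]);z=.072
f0=np.array([.1,-.1,-1.1])
while z>.058:
    z-=.0005; bot.line_to([*p,z],max_speed=.03); f=F(4)-f0
    lat=f[:2]; n=np.linalg.norm(lat)
    for _ in range(4):
        if n<1.5: break
        p=p+lat/n*min(.0005,.0002*n); bot.line_to([*p,z],max_speed=.02); f=F(3)-f0; lat=f[:2]; n=np.linalg.norm(lat)
    print(round(z,4),bot.current_ee_pos().round(4),p.round(4),f.round(2))
    if f[2]>9 or n>6: print("stop");break
st()
```

```text
0.0715 [0.5335 0.0572 0.0715] [0.5335 0.0572] [-0.25 -0.08 -0.25]
0.071 [0.5335 0.0572 0.071 ] [0.5335 0.0572] [-0.15  0.28  0.41]
0.0705 [0.5335 0.0572 0.0705] [0.5335 0.0572] [ 0.11 -0.29 -0.12]
0.07 [0.5335 0.0572 0.07  ] [0.5335 0.0572] [-0.33  0.17 -0.19]
0.0695 [0.5335 0.0572 0.0695] [0.5335 0.0572] [ 0.22 -0.08  0.1 ]
0.069 [0.5335 0.0572 0.069 ] [0.5335 0.0572] [ 0.08  0.07 -0.17]
0.0685 [0.5335 0.0572 0.0685] [0.5335 0.0572] [-0.01  0.06 -0.23]
0.068 [0.5335 0.0572 0.068 ] [0.5335 0.0572] [-0.07  0.4   0.21]
0.0675 [0.5335 0.0572 0.0675] [0.5335 0.0572] [-0.23 -0.01  0.25]
0.067 [0.5336 0.0572 0.067 ] [0.5335 0.0572] [ 0.36 -0.05  0.8 ]
0.0665 [0.5335 0.0571 0.0665] [0.5335 0.0572] [ 0.53 -0.56  0.75]
0.066 [0.5335 0.0572 0.0659] [0.5335 0.0572] [0.11 0.53 1.  ]
0.0655 [0.5335 0.0572 0.0655] [0.5335 0.0572] [0.11 0.07 1.  ]
0.065 [0.5335 0.0572 0.0649] [0.5335 0.0572] [ 0.51 -0.17  0.41]
0.0645 [0.5335 0.0572 0.0644] [0.5335 0.0572] [ 0.74 -0.06 -0.11]
0.064 [0.5335 0.0572 0.064 ] [0.5335 0.0572] [ 0.65 -0.25 -0.21]
0.0635 [0.5336 0.0572 0.0637] [0.5335 0.0572] [-0.41  0.17  2.87]
0.063 [0.5336 0.0573 0.0637] [0.5332 0.0573] [-0.53 -0.2   6.94]
0.0625 [0.5336 0.0573 0.0636] [0.5328 0.0573] [-0.8   0.93  8.74]
0.062 [0.5336 0.0572 0.0636] [0.532  0.0573] [-0.29  0.33 10.07]
stop
 19.48 [0.5336 0.0572 0.0636] [-0.39  0.28  8.39] op 21.2 grip 20.1
```

Run:
```python
from m import *
f0=np.array([.1,-.1,-1.1]);p=np.array([.5335,.0572]);z=.062
bot.line_to([*p,z],max_speed=.02); bot.set_gripper(0,45); st("regrip")
f=F(4)-f0
while f[2]<14.6 and z>.055:
    z-=.0002 if f[2]>11 else .0003; bot.line_to([*p,z],max_speed=.02); f=F(5)-f0
    print(round(z,4),bot.current_ee_pos().round(4),f.round(2))
bot.hold(.6); print("held",(F(6)-f0).round(2)); st()
```

```text
regrip 19.95 [0.5338 0.0574 0.0636] [-4.86  0.35 13.49] op 20.6 grip 45.2
0.0618 [0.5338 0.0573 0.0636] [-5.22  0.79 15.65]
held [-5.36  0.91 15.29]
 21.05 [0.5338 0.0573 0.0636] [-5.41  1.13 14.04] op 20.8 grip 45.2
```

Run:
```python
from m import *
bot.line_to([.5336,.0573,.0634],max_speed=.02); print(F(4).round(2))
bot.set_gripper(.42,20); st("open")
bot.line_to([.5336,.0573,.15],max_speed=.12); st("up")
bot.goto([.45,-.12,.2],R(YAW)); bot.set_gripper(0,20); st("away")
S=mean("scene",4);T=mean("top",4);np.save("S3.npy",S,allow_pickle=True)
a=cv2.resize(S["pixels"][200:300,190:300],None,fx=5,fy=5,interpolation=2)
b=cv2.resize(T["pixels"][145:235,215:275],None,fx=4,fy=4,interpolation=2)
im=np.zeros((500,790,3),np.uint8);im[:,:550]=a;im[:360,550:]=b;cv2.imwrite("pics/seated.png",im)
```

```text
[-1.42  0.28  5.89]
open 21.82 [0.5334 0.0573 0.0631] [ 0.45 -0.33  0.38] op 38.6 grip 0.0
up 22.69 [0.533  0.0574 0.1491] [-0.44 -0.09 -0.37] op 38.5 grip 0.0
away 24.2 [ 0.45 -0.12  0.2 ] [-0.15  0.57  0.2 ] op 0.4 grip 0.0
```

View pics/seated.png

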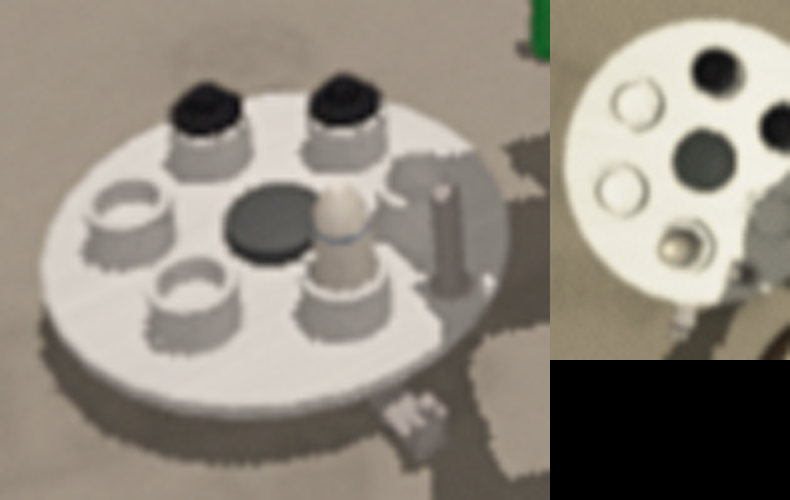

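The objective is seated upright, at scene crop (340,270), and the wheel is still at its start click. Next I grip the post with fingers closing radially and swing it 60° clockwise along the arc.

```bash
cat >> m.py <<'E'
C=np.array([.5908,.0476])
def pose(a,z=.062,r=.08): # a = degrees turned clockwise
    ph=np.radians(200.4-a); return [*(C+r*np.array([np.cos(ph),np.sin(ph)])),z],R(110.4-a)
E
python3 - <<'E'
from m import *
bot.set_gripper(.36,15)
p,r=pose(0,.12); bot.goto(p,r); st("above")
p,r=pose(0); 
for z in(.095,.085,.075,.062):
    bot.line_to([p[0],p[1],z],max_speed=.08); f=F(3); print(z,f.round(2))
    if np.linalg.norm(f)>5: raise SystemExit("contact")
bot.set_gripper(0,15); st("closed"); print(F(4).round(2))
E
```

```text
above 25.98 [0.516  0.0191 0.1205] [ 0.31 -0.18  0.48] op 32.9 grip 0.0
0.095 [ 0.18 -0.    0.25]
0.085 [ 0.03 -0.05  0.07]
0.075 [-0.21  0.17  0.46]
0.062 [-0.41 -0.22  0.44]
closed 27.97 [0.5178 0.0202 0.0624] [ 7.61  3.56 -4.44] op 10.4 grip 15.0
[ 6.98  3.14 -4.7 ]
```

Run:
```python
from m import *
p,r=pose(0);p=np.array(p);p[:2]+=[.0022,.0006]
for _ in range(4):
    bot.line_to(p,max_speed=.02); f=F(4); print(p.round(4),bot.current_ee_pos().round(4),f.round(2))
    if np.linalg.norm(f[:2])<2: break
    p[:2]+=f[:2]*.0002
S=bot.read_camera("scene")
d=p[:2]-np.array(pose(0)[0][:2]); np.save("d.npy",d); print(d)
```

```text
[0.518  0.0203 0.062 ] [0.5179 0.0202 0.0624] [-3.03 -0.84  5.14]
[0.5174 0.0201 0.062 ] [0.5179 0.0201 0.0624] [-0.32  0.41  4.28]
[0.00159334 0.00043278]
```

Run:
```python
from m import *
d=np.load("d.npy")
for a in range(4,61,4):
    p,r=pose(a,.0623); p=np.array(p); p[:2]+=d
    bot.line_to(p,rot=r,max_speed=.06); f=F(2)
    ph=np.radians(200.4-a);u=np.array([np.cos(ph),np.sin(ph)]);t=np.array([u[1],-u[0]])
    fr,ft=f[:2]@u,f[:2]@t
    e=bot.current_ee_pos()
    print(a,e.round(4),"rad",fr.round(1),"tan",ft.round(1),"z",f[2].round(1))
    if abs(fr)>3: d=d+u*fr*.00015
    if np.linalg.norm(f)>25: print("stop");break
np.save("d2.npy",d);st()
```

```text
4 [0.5164 0.0245 0.0624] rad -1.9 tan -4.0 z 0.6
8 [0.5151 0.0295 0.0624] rad -1.3 tan -6.0 z 0.4
12 [0.5141 0.0346 0.0624] rad -1.0 tan -6.9 z -0.3
16 [0.5134 0.0399 0.0625] rad -0.8 tan -8.4 z 0.8
20 [0.5131 0.0454 0.0625] rad -1.5 tan -8.7 z 1.0
24 [0.5132 0.0511 0.0624] rad -1.5 tan -7.7 z 1.2
28 [0.5137 0.0569 0.0624] rad -2.4 tan -6.9 z 1.0
32 [0.5146 0.0629 0.0624] rad -2.4 tan -4.7 z 1.5
36 [0.516  0.069  0.0624] rad -2.6 tan -2.4 z 0.6
40 [0.5179 0.0751 0.0624] rad -3.7 tan 0.4 z -1.4
44 [0.5201 0.0806 0.0624] rad -3.8 tan 3.3 z -0.1
48 [0.5226 0.0856 0.0624] rad -1.0 tan 3.2 z 2.4
52 [0.5253 0.0902 0.0624] rad 0.3 tan 2.8 z 2.5
56 [0.5282 0.0945 0.0624] rad 1.1 tan 1.4 z 4.1
60 [0.5314 0.0986 0.0623] rad 0.6 tan -0.8 z 5.2
 32.98 [0.5314 0.0986 0.0623] [-1.05  1.27  5.06] op 10.5 grip 15.0
```

Past the midpoint the wheel pulled on as expected. The tangential force is now near zero at 60°, so I release, rise and check.

Run:
```python
from m import *
bot.set_gripper(.34,15); st("open"); e=bot.current_ee_pos()
bot.line_to([e[0],e[1],.15],max_speed=.12); bot.goto([.42,-.14,.22],R(50)); bot.hold(.5); st("away")
S=mean("scene",4);T=mean("top",4)
a=cv2.resize(S["pixels"][155:300,190:370],None,fx=3,fy=3.4,interpolation=2)
b=cv2.resize(T["pixels"][145:235,215:275],None,fx=4,fy=4,interpolation=2)
im=np.zeros((500,790,3),np.uint8);im[:a.shape[0],:540]=a[:500];im[:360,550:]=b;cv2.imwrite("pics/final.png",im)
```

```text
open 33.48 [0.5316 0.0986 0.0621] [0.27 0.42 0.27] op 31.4 grip 0.0
away 35.92 [ 0.4201 -0.1398  0.22  ] [-0.28  0.67  0.38] op 31.3 grip 0.0
```

View pics/final.png

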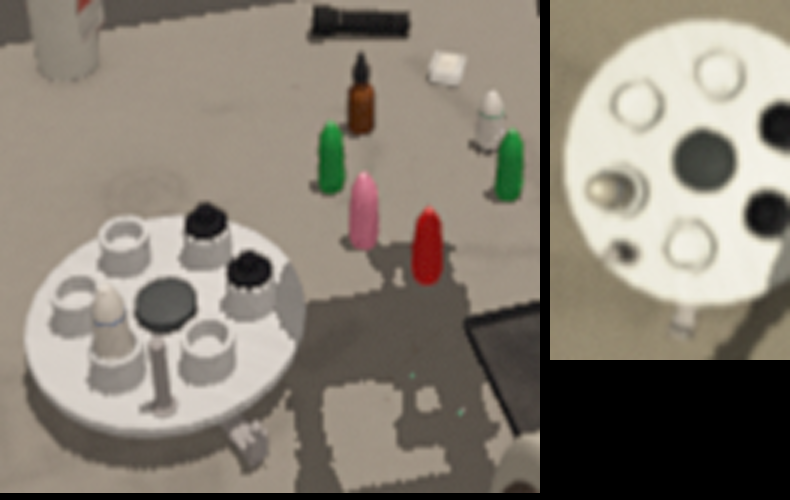

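The wheel has turned exactly one click clockwise: the loaded pocket is at crop (115,350) and an empty pocket now stands at the pointer. The objective is upright and the bystanders are where they stood.

```bash
python3 -c "
from workcell import bot
print(bot.job_done())"
```

```text
the job is handed in; nothing more can be done
None
```

I pressed the tall objective onto the stop in the pocket at the pointer with about 15 N, let go, turned the carousel one click clockwise by its post and let go, and handed the job in at about 36 s; the last pictures show it upright and the other loose things unmoved.

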